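Crank a wooden block fast in the planing clamp

TASK

Lay the wooden block flat and lengthwise on the bed of the planing clamp, between the sliding jaw and the round sprung pad of the set bolt, and let go of it. Then take the loose sleeve of the crank and wind it clockwise, without letting go of it on the way, until the block is firmly clamped: the sleeve should push back about 6 newtons harder than when it ran free, and 10 harder would crush the wood. Then let go of the sleeve so that the block stays clamped, and leave the other things on the bench where they are.

Things in the scene. Friction and masses are not known exactly. Their poses are not given: they have to be found in the camera images.
- block: The only plain wooden block: 55 x 100 x 38 mm (x, y, z), 0.15 kg give or take; origin at the centre of its underside, long side along its y. It lies flat on the bench at the start.
- clamp: Planing clamp, grey cast iron, fixed to the bench; place and yaw differ. Origin at its underside; x across, y lengthwise from gear head to end stop, z up. Bed 80 mm wide, top 20 mm above the bench, from y = -182 to 162 mm. End stop: fixed block 66 mm wide, top at 62 mm, y = 127 to 157 mm. Gear head: 70 mm square, centred at y = -145 mm, top at 76 mm.
- bed_middle (a point): Point on the bed's top, on the centre line at y = 36 mm of the clamp, over which the block's centre is best set down, long side along y. The jaw starts at y = -29 mm. Facing it is the set bolt's round steel pad, 28 mm across, middle 40 mm above the bench, sprung (25 N/mm): bolted through the end stop, its face at y = 101 to 117 mm. This setting differs each time and is not measured.
- jaw: Sliding jaw, 64 mm wide, top 60 mm above the bench. Origin in the plane of its face, at bench height, on the centre line. Starts with its face at y = -29 mm of the clamp and moves along the clamp's +y, towards the set bolt, by 5 mm per radian of crank. It pushes the block along the bed against the sprung pad, which then yields up to 9 mm, so that jaw and block move on while the force rises.
- crank_turn (a joint): Angle of the crank, rad: 0 at the start with the arm along the clamp's -y; grows clockwise seen from above, closing the jaw. Jaw, block and pad meet at 6 to 9.2 rad. Friction 0.25 N m (4 N at the sleeve, against any motion) keeps it where left, with up to 50 N of clamping; each 12 N of clamping adds 1 N at the sleeve. After the meeting, clamping rises by about 110 N per radian.
- crank_axis (a point): Point on the crank's upright axis, 140.5 mm above the bench, level with sleeve_grip.
- sleeve: Turned wooden grip sleeve that spins freely on the upright pin of the crank: 26 mm across, 74 mm high, from 92 to 166 mm above the bench; origin at the middle of its foot. Its centre runs on a circle of 60 mm radius about crank_axis. A steel washer, 18 mm across, lies on the pin's end above it up to 172 mm.
- sleeve_grip (a point): Point on the sleeve's axis at which to take it, 140.5 mm above the bench; take it from above with the fingers level with this point and keep the hand's direction while the sleeve turns in it or round its pin.
- v_block: Bystander: steel V-block, 45 x 55 x 38 mm, origin at the centre of its underside.
- nut_tin: Bystander: open green tin, 67 mm across, 65 mm high, origin at the centre of its underside.
- try_square: Bystander: steel try square lying flat, 159 x 110 x 16 mm.
- nut: Bystander: large hexagon nut, 30 x 34 x 20 mm.
- gear_wheel: Bystander: gear wheel lying flat, 84 mm across, 26 mm high.

How it is judged:
By the outcome, as a careful person would: the job done as asked, in the order asked, and still so for the second after the job is handed in, with the robot touching nothing.
It also fails if it takes over 72 s, if anything falls off the work surface, if the arm or the gripper's body presses on something with over 40 N, if the wrist force passes 120 N, or if a joint passes its speed limit or range.

ROBOT

A 6-joint arm with a two-finger parallel gripper is mounted at the origin on a cart in front of the work surface, level with it; the furniture and walls round the work are solid. World frame = base frame: x ahead of the robot, y to its left, z up, the work surface at z = 0. Lengths are in m, angles in degrees, forces in N, time in s.
With the tool pointing down it reaches from about 0.25 to 0.725 m from the base axis. Payload 9.7 kg.
Tool frame: the origin (TCP) lies midway between the tips of the shut fingers; the grasp point (between the pads) lies 19 mm behind it; z points along the fingers, y is the line along which they close (so a half turn about z gives the same grasp; the last joint's range is limited). The gripper opens to 85 mm and grips with 20 to 120 N. Pads are 22 mm wide; open, the fingers measure 114 mm over their backs; the gripper's body (76 mm by 85 mm) begins 54 mm behind the grasp point. The pads swing forward as they close: fully open they stand 13 mm farther back than shut.
Start: joints at [73.854, 4.979, 10.078, 95.1, 0, 90], TCP at [0.153, 0.528, 0.231] pointing down, gripper open.
Joint ranges: [-179.16, 179.16], [-48.56, 103.87], [-65.8, 70.77], [-126.05, 130.52], [-82.76, 87.17], [-180, 180]. Speed limits (degrees/s): [127.2, 127.2, 147.25, 180, 180, 180].

INTERFACE

Orientations are given as [roll, pitch, yaw] about the fixed x, y, z axes, in that order (R = Rz(yaw) Ry(pitch) Rx(roll)).
In Python, from workcell import * gives the robot as it stands.
- The arm moves only by the tool servo_tool, never from a script. Its argument "moves" is a list of rows, each a list of 4 numbers: the shift along the world's x, y, z in cm, then the turn about the world's z in rad. A call has 1 to 20 rows; each row is the pose to reach, as a shift and turn from the pose commanded when the call began; what a row does not reach only later rows make up. A row lasts 1/12 s, in which the tool goes at most 41.7 mm and 7.16 degrees, less where a joint would pass 70% of its speed; a pose out of reach is approached as far as the arm can. A call with a gripper value outside its range is refused whole. "claw" is the closure, from 0 (fully open) to 1 (shut), set as the call begins (left out, the last holds). The fingers move at their own pace and stop on an object; "force" is the grip in N (left out, the last holds). Time passes only in rows, so rows that repeat a pose let the fingers close. It gives the time, the measured TCP pose, the force, the opening and the grip force at its end, in the units of the state.
- get_obs(): the state, without advancing time (a new reading comes with each control period).
- camera(name): name is "scene" or "top" or "wrist"; returns the picture (420x560x3 uint8, red, green, blue); there is no depth.
- get_calibration(name): a dict with "fx", "fy", "cx", "cy" (pixels), "rvec" (rotation vector, rad) and "tvec" (3), from world to camera coordinates, as OpenCV has them; the wrist camera has in their place "tool_from_camera" (4x4, takes a point from camera to tool coordinates, whose origin is the TCP and whose axes are the flange's). Camera axes: x right, y down, z forward; pixel columns grow to the right and rows downward; lengths in m; the calibration is good to about 2 mm. The wrist camera is an equidistant fisheye: a pixel r from the principal point sees the ray r / f radians off the axis. A picture is of the moment at which its call begins: read the wrist's pose just before it. get_calibration takes no time and is no camera call.
- job_done(): hands the job in; it is judged then, once.
The state is a dict: "time": time; "q": joint angles; "qd": joint speeds; "joint_efforts": joint torques, N m; "ee_pos": TCP position; "tcp_rot": TCP orientation; "wrist_force": force on the tool from outside, world axes, zero at the start; "torque": the same for the moment, N m; "opening": finger opening in m; "grasp_force": force on a finger pad.
Only numpy, scipy, OpenCV 4.12 (cv2) and the standard library are available. Lean on these libraries where they do the work, as an engineer would, in place of code of your own. Each camera call takes 0.05 s, during which the arm holds its last target. There are 200 camera calls.

## Working session

There is one attempt and no reset: what is moved stays moved. The work goes in short steps, Python scripts to look and compute and a tool call to move; the robot and the scene stay as the last step left them, time stands still between calls to the robot, and variables do not carry over. Pictures are saved under pics/ and viewed, at most 10 in all, crops included, and the job is handed in when it is done.

Besides the shell and the picture viewer there is one more tool, called after "Call:" in YAML: its name, and indented under it one key for each argument. servo_tool: Moves the arm, as the interface text tells. Its arguments: {"type":"object","properties":{"moves":{"type":"array","items":{"type":"array","items":{"type":"number"}}},"claw":{"type":"number"},"force":{"type":"number"}},"required":["moves"]}

```bash
mkdir -p pics
python3 - <<'E'
from workcell import *
import cv2
o=get_obs();print({k:o[k] for k in('time','q','ee_pos','tcp_rot','wrist_force','opening')})
for n in('scene','top'):
    cv2.imwrite(f'pics/{n}0.png',camera(n)[:,:,::-1]);print(n,get_calibration(n))
print(get_calibration('wrist'))
E
```

```text
{'time': 0.0, 'q': array([7.38543619e+01, 5.01101300e+00, 1.00342203e+01, 9.51000085e+01,
       4.85227937e-04, 9.00011946e+01]), 'ee_pos': array([0.15287645, 0.52808247, 0.23058182]), 'tcp_rot': array([-1.79923199e+02, -4.83626255e-04,  1.63853167e+02]), 'wrist_force': array([-0.55513096,  0.1223802 , -0.1019271 ]), 'opening': 0.08579458846385431}
scene {'fx': 490.50088616742715, 'fy': 490.50088616742715, 'cx': 280.8355533727388, 'cy': 204.8201894723257, 'rvec': array([ 2.06234589, -0.64247775,  0.32849271]), 'tvec': array([-0.30592697,  0.36921182,  0.62824509])}
top {'fx': 441.85538243326926, 'fy': 441.85538243326926, 'cx': 281.10032977105755, 'cy': 212.33283865351927, 'rvec': array([ 2.13748418, -2.19427543,  0.11647544]), 'tvec': array([0.23683502, 0.55152135, 0.95853793])}
{'fx': 325.19226210127806, 'fy': 325.19226210127806, 'cx': 281.6513003224212, 'cy': 214.5921651235386, 'tool_from_camera': array([[ 5.14266564e-04, -9.51083966e-01, -3.08932072e-01,
         7.88630743e-02],
       [ 9.99999867e-01,  4.76200300e-04,  1.98619795e-04,
         2.12735366e-04],
       [-4.17905571e-05, -3.08932133e-01,  9.51084084e-01,
        -1.41573462e-01],
       [ 0.00000000e+00,  0.00000000e+00,  0.00000000e+00,
         1.00000000e+00]])}
```

View pics/scene0.png

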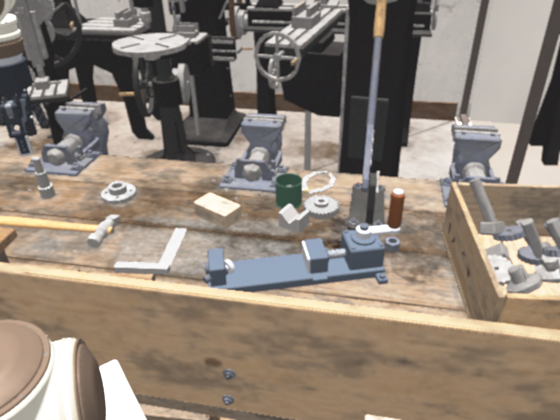

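View pics/top0.png

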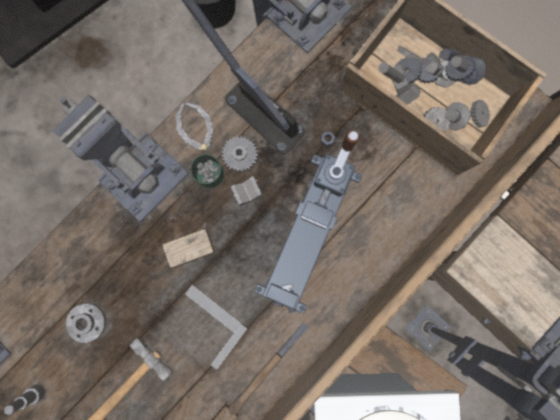

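The scene view shows the block at about (217,208), the clamp from (215,270) to (380,250) and the sleeve at (397,208). In the top view the block is at (188,248), the clamp runs from (282,295) to (337,172), and the sleeve top is at (352,137). Next I'll take enlarged crops.

Run:
```python
import cv2
a=cv2.imread('pics/top0.png')[120:320,155:365];cv2.imwrite('pics/topc.png',cv2.resize(a,None,fx=3,fy=3,interpolation=cv2.INTER_CUBIC))
a=cv2.imread('pics/scene0.png')[170:300,185:415];cv2.imwrite('pics/scenec.png',cv2.resize(a,None,fx=3.4,fy=3.4,interpolation=cv2.INTER_CUBIC))
```

```text
(no output)
```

View pics/topc.png

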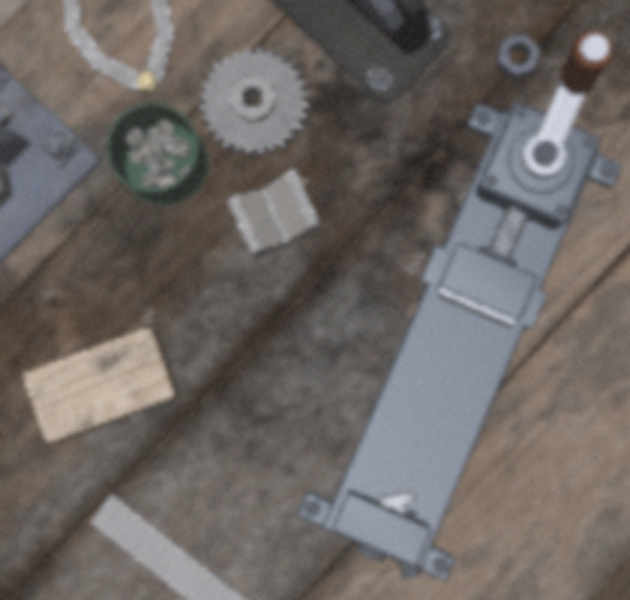

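View pics/scenec.png

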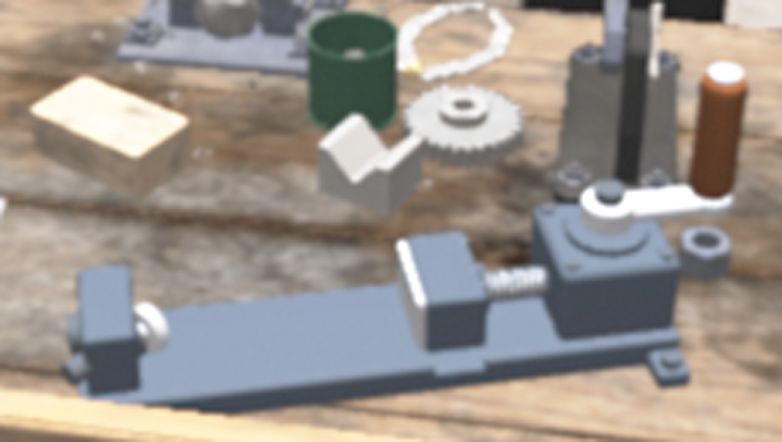

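The top crop shows these points:
- **Block top corners:** (24,380), (152,328), (174,395), (46,442).
- **Washer:** (594,47).
- **Hub:** (544,153).
- **Jaw edge:** (440,290) to (515,323).
- **End stop top:** (347,492), (430,530), (420,565), (335,527).

The scene crop shows these:
- **Block top corners:** (32,112), (83,76), (188,122), (137,157).
- **Washer:** (725,70).
- **Pad:** about (152,326).

```bash
cat > h.py <<'E'
import numpy as np, cv2
from workcell import *
C={n:get_calibration(n) for n in('scene','top')}
def px(n,u,v):
    x0,y0,s={'top':(155,120,3),'scene':(185,170,3.4)}[n]
    return np.array([x0+(u+.5)/s-.5,y0+(v+.5)/s-.5])
def proj(n,P):
    c=C[n];K=np.array([[c['fx'],0,c['cx']],[0,c['fy'],c['cy']],[0,0,1.]])
    return cv2.projectPoints(np.array(P,float).reshape(-1,1,3),c['rvec'],c['tvec'],K,None)[0][:,0]
def clampP(p,L):
    c,s=np.cos(p[2]),np.sin(p[2]);L=np.array(L,float).reshape(-1,3)
    return np.c_[p[0]+c*L[:,0]-s*L[:,1],p[1]+s*L[:,0]+c*L[:,1],L[:,2]]
E
python3 - <<'E'
from h import *
from scipy.optimize import least_squares as ls
def tri(a,b,n=''):
    f=lambda X:np.r_[proj('top',X)[0]-px('top',*a),proj('scene',X)[0]-px('scene',*b)]
    r=ls(f,[.3,.3,.05]);print(n,r.x.round(4),'res',r.fun.round(1));return r.x
print(proj('top',[[.15,.5,0],[.25,.5,0],[.15,.6,0]]))
A=[(24,380),(152,328),(174,395),(46,442)]
# try both cyclic matchings for scene
tri(np.mean(A,0),np.mean([(32,112),(83,76),(188,122),(137,157)],0),'block c')
for k in range(4):
    B=np.roll([(32,112),(83,76),(188,122),(137,157)],-k,0)
    print(k);[tri(a,b) for a,b in zip(A,B)]
w=tri((594,47),(725,70),'washer');h=tri((544,153),(609,188),'hub')
j=tri((440,290),(400,241),'jaw+x')
print(np.hypot(*(w-h)[:2]))
feats=[('top',(440,290),(.032,-.029,.06)),('top',(515,323),(-.032,-.029,.06)),
('top',(347,492),(.033,.127,.062)),('top',(430,530),(-.033,.127,.062)),('top',(420,565),(-.033,.157,.062)),('top',(335,527),(.033,.157,.062)),
('top',(594,47),(0,-.205,.172)),('scene',(725,70),(0,-.205,.172)),('scene',(80,268),None)]
feats=feats[:-1]
f=lambda p:np.concatenate([proj(n,clampP(p,L))[0]-px(n,*u) for n,u,L in feats])
th=np.arctan2(*((h-w)[:2]*[-1,1]))
best=min((ls(f,[h[0],h[1],t],loss='soft_l1') for t in(0,1.57,3.14,-1.57)),key=lambda r:r.cost)
print(best.x,best.fun.reshape(-1,2).round(1).tolist() if 0 else f(best.x).reshape(-1,2).round(1).tolist())
print('axis,sleeve,bedmid',clampP(best.x,[[0,-.145,.1405],[0,-.205,.1405],[0,.036,.02]]).round(4))
E
```

```text
[[160.01287513 400.8331125 ]
 [160.15994903 354.18189551]
 [114.64038123 402.04467018]]
block c [0.4826 0.4302 0.0357] res [ 0.1 -0.1 -0.1  0. ]
0
 [0.4751 0.5002 0.0061] res [-3.   6.4  7.7 -0. ]
 [0.4918 0.3978 0.0823] res [-6.9 13.9 16.5 -0.6]
 [0.488  0.3635 0.0636] res [ 3.4 -6.7 -7.7  0.3]
 [ 0.4742  0.4663 -0.0144] res [  6.7 -14.1 -16.4   0.2]
1
 [0.4891 0.4841 0.0392] res [ 0.2 -0.4 -0.5  0. ]
 [0.5231 0.3914 0.0367] res [-0.2  0.4  0.5 -0. ]
 [0.4742 0.3753 0.0361] res [-0.1  0.1  0.1 -0. ]
 [0.4429 0.4696 0.0338] res [ 0.1 -0.1 -0.1 -0. ]
2
 [ 0.5225  0.4822 -0.0123] res [  7.  -14.1 -16.9   0.5]
 [0.5097 0.4046 0.0071] res [-3.7  7.4  8.5 -0.4]
 [0.4449 0.3828 0.0786] res [-6.6 13.8 15.9 -0.2]
 [0.4573 0.4551 0.0648] res [ 3.2 -6.9 -8.2  0. ]
3
 [ 0.5089  0.4988 -0.0459] res [ 3.6 -7.4 -8.7  0.2]
 [0.4781 0.4106 0.0529] res [-10.2  20.9  24.5  -0.6]
 [0.459  0.3714 0.1059] res [-3.4  6.9  8.  -0.2]
 [0.4882 0.4514 0.0168] res [ 10.1 -20.8 -24.4   0.5]
washer [0.6892 0.0792 0.172 ] res [-0.1  0.1  0.1 -0. ]
hub [0.6348 0.105  0.1007] res [ 0. -0. -0.  0.]
jaw+x [0.544  0.179  0.0575] res [-0.2  0.3  0.3 -0. ]
0.06024927058064318
[0.50452749 0.16499843 1.13788328] [[-1.4, 0.1], [0.8, 0.8], [0.5, -0.5], [1.3, -0.7], [-0.9, 0.9], [-1.2, 1.0], [0.0, -0.6], [0.8, -0.2]]
axis,sleeve,bedmid [[0.6362 0.1042 0.1405]
 [0.6906 0.079  0.1405]
 [0.4718 0.1801 0.02  ]]
```

Triangulation gives these values, all consistent with the text:
- **Block top:** centre (0.4823, 0.4301, 0.036), long axis at about 109.3°.
- **Clamp:** yaw 65.2°.
- **Crank axis:** (0.6355, 0.1046).
- **Sleeve:** (0.690, 0.079), washer height 0.172, crank radius 60.2 mm.

Now I'll move above the block.

Call:
servo_tool:
  moves:
    - [3, -0.9, 0, -0.09]
    - [6.3, -1.9, -0.5, -0.19]
    - [9.6, -2.9, -1, -0.29]
    - [12.9, -3.9, -2, -0.39]
    - [16.2, -4.9, -3, -0.49]
    - [19.5, -5.9, -4, -0.59]
    - [22.8, -6.9, -5.5, -0.69]
    - [26.1, -7.9, -7, -0.79]
    - [29.4, -8.9, -9, -0.88]
    - [32, -9.6, -10.5, -0.95]
    - [32.9, -9.8, -11, -0.952]
    - [32.9, -9.8, -11, -0.952]
    - [32.9, -9.8, -11, -0.952]
    - [32.9, -9.8, -11, -0.952]
  claw: 0
  force: 40

```text
time: 1.27
ee_pos: [0.4811, 0.431, 0.1224]
tcp_rot: [180.0, -0.0, 109.4]
wrist_force: [-0.3, 0.6, 0.5]
opening: 0.0857
grasp_force: 0.0
```

Run:
```python
from h import *
o=get_obs();print(o['time'],o['ee_pos'],o['tcp_rot'],o['q'])
cv2.imwrite('pics/w1.png',camera('wrist')[:,:,::-1])
# predicted pixels of block top corners
from scipy.spatial.transform import Rotation as R
c=get_calibration('wrist');T=np.eye(4);T[:3,:3]=R.from_euler('xyz',o['tcp_rot'],degrees=True).as_matrix();T[:3,3]=o['ee_pos']
M=np.linalg.inv(T@c['tool_from_camera'])
for P in [(.4891,.4841,.038),(.5231,.3914,.038),(.4742,.3753,.038),(.4429,.4696,.038)]:
    p=(M@[*P,1])[:3];t=np.arctan2(np.hypot(*p[:2]),p[2]);d=p[:2]/np.hypot(*p[:2])
    print(np.array([c['cx'],c['cy']])+c['fx']*t*d)
```

```text
1.2667 [0.48106518 0.43102559 0.12235615] [ 1.79962022e+02 -3.42691178e-02  1.09423045e+02] [4.18521742e+01 1.73935595e+01 1.23956831e+01 8.49539439e+01
 1.71867446e-02 1.12429148e+02]
[316.96678977 158.23277279]
[314.11632103 282.69420536]
[249.63816205 281.54741595]
[247.86419545 155.81270729]
```

View pics/w1.png

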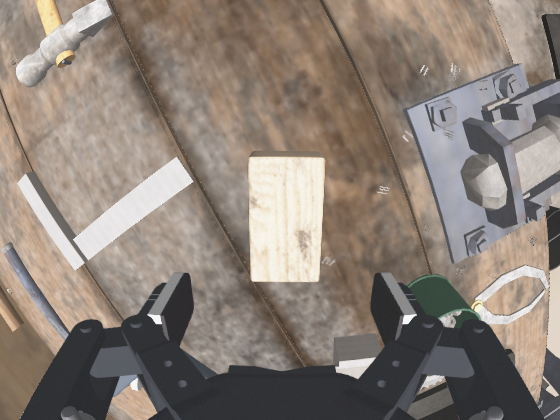

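The wrist view shows the block's top at (249,157), (325,158), (321,281), (252,281). It is square to the fingers and sits about 3 mm towards tool +y. I'll correct for that, go down and grasp.

Call:
servo_tool:
  moves:
    - [0.25, 0.2, -2, 0]
    - [0.25, 0.2, -4.5, 0]
    - [0.25, 0.2, -7, 0]
    - [0.25, 0.2, -9.5, 0]
    - [0.25, 0.2, -11, 0]
    - [0.25, 0.2, -11.6, 0]
    - [0.25, 0.2, -11.6, 0]
    - [0.25, 0.2, -11.6, 0]

```text
time: 1.98
ee_pos: [0.4843, 0.4331, 0.0068]
tcp_rot: [179.9, -0.0, 109.4]
wrist_force: [0.0, -0.2, -0.0]
opening: 0.0855
grasp_force: 0.0
```

Call:
servo_tool:
  moves:
    - [0, 0, 0, 0]
    - [0, 0, 0, 0]
    - [0, 0, 0, 0]
    - [0, 0, 0, 0]
    - [0, 0, 0, 0]
    - [0, 0, 0, 0]
    - [0, 0, 0, 0]
    - [0, 0, 0, 0]
  claw: 1
  force: 40

```text
time: 2.65
ee_pos: [0.485, 0.4329, 0.0069]
tcp_rot: [179.9, -0.1, 109.3]
wrist_force: [-0.8, -0.0, 5.4]
opening: 0.0547
grasp_force: 43.5
```

Call:
servo_tool:
  moves:
    - [0, 0, 1.5, 0]
    - [0, 0, 4, 0]
    - [0, 0, 7, 0]
    - [0, -0.5, 9.5, 0]
    - [0, -2.5, 11, 0.05]
    - [-0.2, -5.5, 11.5, 0.15]
    - [-0.4, -8.5, 11.5, 0.25]
    - [-0.6, -11.5, 11.5, 0.35]
    - [-0.8, -14.5, 11.5, 0.45]
    - [-1, -17.5, 11.5, 0.55]
    - [-1.1, -20.5, 11.5, 0.65]
    - [-1.2, -23, 11.5, 0.73]
    - [-1.3, -24.7, 10.5, 0.79]
    - [-1.3, -25.3, 9.5, 0.801]
    - [-1.3, -25.3, 8.5, 0.801]
    - [-1.3, -25.3, 8, 0.801]
    - [-1.3, -25.3, 8, 0.801]
    - [-1.3, -25.3, 8, 0.801]

```text
time: 4.15
ee_pos: [0.4712, 0.1802, 0.0849]
tcp_rot: [-180.0, -0.0, 155.2]
wrist_force: [0.7, 0.4, -0.3]
opening: 0.0548
grasp_force: 42.8
```

Run:
```python
from h import *
o=get_obs();print(o['time'],o['ee_pos'],o['tcp_rot'],o['q'],o['opening'],o['wrist_force'])
cv2.imwrite('pics/w2.png',camera('wrist')[:,:,::-1])
from scipy.spatial.transform import Rotation as R
c=get_calibration('wrist');T=np.eye(4);T[:3,:3]=R.from_euler('xyz',o['tcp_rot'],degrees=True).as_matrix();T[:3,3]=o['ee_pos']
M=np.linalg.inv(T@c['tool_from_camera'])
p0=[.50452749,.16499843,1.13788328]
L=[(.032,-.029,.06),(-.032,-.029,.06),(.033,.127,.062),(-.033,.127,.062),(.04,.1,.02),(-.04,.1,.02),(0,.109,.04),(.04,-.02,.02),(-.04,-.02,.02)]
for l,P in zip(L,clampP(p0,L)):
    p=(M@[*P,1])[:3];t=np.arctan2(np.hypot(*p[:2]),p[2]);d=p[:2]/np.hypot(*p[:2])
    print(l,(np.array([c['cx'],c['cy']])+c['fx']*t*d).round(1))
```

```text
4.15 [0.47123473 0.18016029 0.08487942] [-1.79972332e+02 -4.09350425e-02  1.55214598e+02] [ 2.09169893e+01 -1.50257171e+00 -1.27492153e+01  7.88017475e+01
  9.97506537e-03  4.57023770e+01] 0.05476846074980944 [ 0.73952254  0.40674184 -0.28351708]
(0.032, -0.029, 0.06) [329.6 344.1]
(-0.032, -0.029, 0.06) [233.3 344. ]
(0.033, 0.127, 0.062) [347.4  91.5]
(-0.033, 0.127, 0.062) [215.8  91.4]
(0.04, 0.1, 0.02) [344.3 137.9]
(-0.04, 0.1, 0.02) [219.  137.8]
(0, 0.109, 0.04) [281.6 123.8]
(0.04, -0.02, 0.02) [334.3 300.7]
(-0.04, -0.02, 0.02) [228.7 300.6]
```

View pics/w2.png

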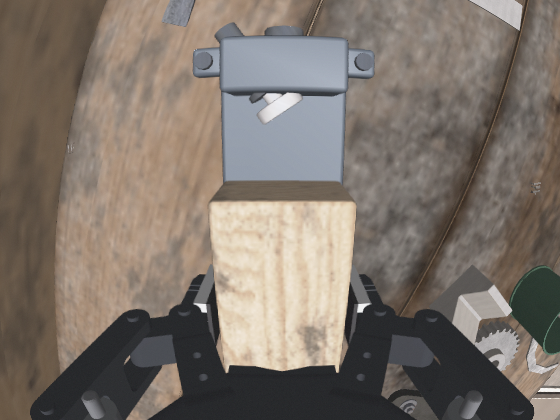

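The wrist view shows the end stop's front edge at v≈93, u 217 to 348. That matches the prediction (216 to 347, 91.5), so the block is centred over the bed. The pad at (280,107) lies beyond it. Lowering now.

Call:
servo_tool:
  moves:
    - [0.05, 0, -1.5, 0]
    - [0.05, 0, -3, 0]
    - [0.05, 0, -4.2, 0]
    - [0.05, 0, -5, 0]
    - [0.05, 0, -5.4, 0]
    - [0.05, 0, -5.7, 0]
    - [0.05, 0, -5.7, 0]
    - [0.05, 0, -5.7, 0]
    - [0.05, 0, -5.7, 0]

```text
time: 4.95
ee_pos: [0.4723, 0.1794, 0.029]
tcp_rot: [180.0, 0.0, 155.2]
wrist_force: [0.2, -0.1, -1.8]
opening: 0.0543
grasp_force: 42.8
```

Call:
servo_tool:
  moves:
    - [0, 0, -0.1, 0]
    - [0, 0, -0.2, 0]
    - [0, 0, -0.2, 0]
    - [0, 0, -0.2, 0]
    - [0, 0, -0.2, 0]

```text
time: 5.37
ee_pos: [0.4723, 0.1794, 0.0269]
tcp_rot: [180.0, 0.0, 155.2]
wrist_force: [-0.1, -1.2, 5.9]
opening: 0.0545
grasp_force: 43.5
```

Call:
servo_tool:
  moves:
    - [0, 0, 0, 0]
    - [0, 0, 0, 0]
    - [0, 0, 0, 0]
    - [0, 0, 0, 0]
    - [0, 0, 0, 0]
    - [0, 0, 0, 0]
    - [0, 0, 2, 0]
    - [0, 0, 5, 0]
    - [0, 0, 8.5, 0]
    - [0, 0, 12, 0]
    - [0, 0, 15.5, 0]
    - [0, 0, 19, 0]
    - [1, -0.5, 21.3, 0]
    - [3, -1.5, 21.3, 0]
    - [5, -2.5, 21.3, 0]
  claw: 0

```text
time: 6.62
ee_pos: [0.5231, 0.1545, 0.2417]
tcp_rot: [179.8, 0.2, 155.3]
wrist_force: [0.0, -0.3, -1.0]
opening: 0.0853
grasp_force: 0.0
```

Call:
servo_tool:
  moves:
    - [3, -1.3, 0, 0]
    - [6, -2.7, 0, 0]
    - [9, -4, 0, 0]
    - [12, -5.4, 0, 0]
    - [15, -6.8, 0, 0]
    - [16.5, -7.4, 0, 0]
    - [16.8, -7.55, 0, 0]
    - [16.8, -7.55, 0, 0]
    - [16.8, -7.55, 0, 0]
    - [16.8, -7.55, 0, 0]

```text
time: 7.45
ee_pos: [0.6892, 0.0794, 0.2399]
tcp_rot: [180.0, 0.0, 155.2]
wrist_force: [-0.2, -0.1, 0.8]
opening: 0.0857
grasp_force: 0.0
```

Run:
```python
from h import *
o=get_obs();print(o['time'],o['ee_pos'],o['tcp_rot'],o['q'],o['opening'],o['wrist_force'])
a=camera('wrist')[:,:,::-1];b=camera('top')[120:320,155:365,::-1]
b=cv2.resize(b,(441,420),interpolation=cv2.INTER_CUBIC)[:,:240]
cv2.imwrite('pics/w3.png',np.hstack([a,cv2.resize(camera('top')[150:320,240:335,::-1],(235,420),interpolation=cv2.INTER_CUBIC)]))
from scipy.spatial.transform import Rotation as R
c=get_calibration('wrist');T=np.eye(4);T[:3,:3]=R.from_euler('xyz',o['tcp_rot'],degrees=True).as_matrix();T[:3,3]=o['ee_pos']
M=np.linalg.inv(T@c['tool_from_camera'])
p0=[.50452749,.16499843,1.13788328]
L=[(0,-.205,.172),(0,-.145,.1007),(.0275,-.014,.058),(-.0275,-.014,.058),(.0275,.086,.058),(-.0275,.086,.058)]
for l,P in zip(L,clampP(p0,L)):
    p=(M@[*P,1])[:3];t=np.arctan2(np.hypot(*p[:2]),p[2]);d=p[:2]/np.hypot(*p[:2])
    print(l,(np.array([c['cx'],c['cy']])+c['fx']*t*d).round(1))
```

```text
7.45 [0.68916248 0.07944491 0.23991497] [1.79983425e+02 1.68739685e-02 1.55242779e+02] [6.57367493e+00 2.71029204e+01 3.81962151e+01 1.01070263e+02
 5.38362608e-03 3.13308948e+01] 0.08572019978841539 [-0.20308274 -0.07885788  0.77589513]
(0, -0.205, 0.172) [281.5 231.6]
(0, -0.145, 0.1007) [281.6 136. ]
(0.0275, -0.014, 0.058) [309.7   5.8]
(-0.0275, -0.014, 0.058) [253.7   5.7]
(0.0275, 0.086, 0.058) [308.4 -74.7]
(-0.0275, 0.086, 0.058) [255.4 -74.8]
```

View pics/w3.png

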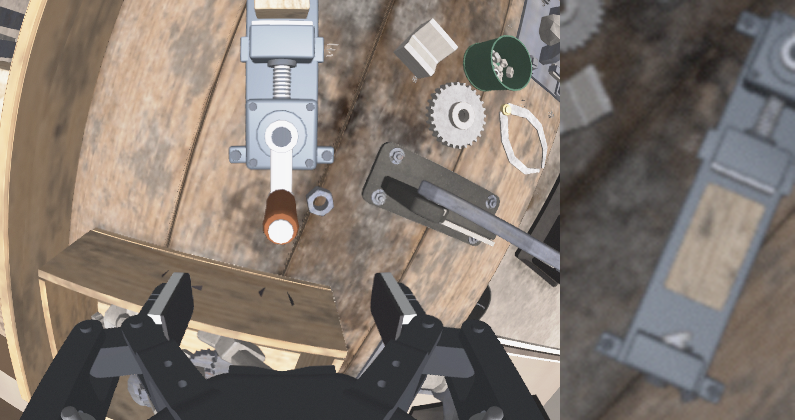

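The wrist view shows the washer at (281,231) and the hub at (282,136), both within a pixel of the prediction. The top inset shows the block lying straight on the bed between jaw and pad. Going down on the sleeve.

Call:
servo_tool:
  moves:
    - [0.08, -0.03, -2, 0]
    - [0.08, -0.03, -4.5, 0]
    - [0.08, -0.03, -7, 0]
    - [0.08, -0.03, -9.5, 0]
    - [0.08, -0.03, -11.3, 0]
    - [0.08, -0.03, -12, 0]
    - [0.08, -0.03, -12, 0]
    - [0.08, -0.03, -12, 0]

```text
time: 8.27
ee_pos: [0.6907, 0.0787, 0.1204]
tcp_rot: [180.0, 0.0, 155.2]
wrist_force: [-0.4, 0.0, 0.3]
opening: 0.0854
grasp_force: 0.0
```

Call:
servo_tool:
  moves:
    - [0, 0, 0, 0]
    - [0, 0, 0, 0]
    - [0, 0, 0, 0]
    - [0, 0, 0, 0]
    - [0, 0, 0, 0]
    - [0, 0, 0, 0]
    - [0, 0, 0, 0]
    - [0, 0, 0, 0]
    - [0, 0, 0, 0]
    - [0, 0, 0, 0]
  claw: 1
  force: 50

```text
time: 9.1
ee_pos: [0.691, 0.0785, 0.12]
tcp_rot: [180.0, 0.0, 155.2]
wrist_force: [-1.0, 0.2, 5.6]
opening: 0.0264
grasp_force: 49.5
```

```bash
cat >> h.py <<'E'
AX=np.array([.6358,.1044]);R0=.060;A0=np.arctan2(-.0252,.0544)
def rows(t0,t1,n,ax=AX,r=R0,a0=A0):
    t=t0+(t1-t0)*np.arange(1,n+1)/n
    g=lambda t:r*np.c_[np.cos(a0-t),np.sin(a0-t)]
    return ((g(t)-g(np.array([t0])))*100).round(2).tolist()
def frc():
    o=get_obs();d=o['ee_pos'][:2]-AX;ph=np.arctan2(d[1],d[0]);th=(A0-ph)%(2*np.pi)
    f=o['wrist_force'];t=np.array([np.sin(ph),-np.cos(ph)]);r=np.array([np.cos(ph),np.sin(ph)])
    print('t',o['time'].__round__(2),'pos',o['ee_pos'].round(4),'r',np.hypot(*d).round(4),'th',th.round(3),'Ftan',(f[:2]@t).round(2),'Frad',(f[:2]@r).round(2),'Fz',f[2].round(1),'yaw',o['tcp_rot'][2].round(1),'op',o['opening'].round(4),o['grasp_force'].__round__(1))
E
python3 - <<'E'
from h import *
frc()
for a,b in((0,.4),(.4,1.6),(1.6,2.8)):
    n=round((b-a)/.1) if a else 8
    print(a,b,[x+[0,0] for x in rows(a,b,n)])
E
```

```text
Traceback (most recent call last):
  File "h.py", line 21, in frc
    print('t',o['time'].__round__(2),'pos',o['ee_pos'].round(4),'r',np.hypot(*d).round(4),'th',th.round(3),'Ftan',(f[:2]@t).round(2),'Frad',(f[:2]@r).round(2),'Fz',f[2].round(1),'yaw',o['tcp_rot'][2].round(1),'op',o['opening'].round(4),o['grasp_force'].__round__(1))
                                                                                                                                                                                                                      ^^^^^^^^^^^^^^^^^^
AttributeError: 'float' object has no attribute 'round'
```

```bash
sed -i "s/o\['opening'\].round(4)/round(o['opening'],4)/" h.py
python3 - <<'E'
from h import *
frc()
print([x+[0,0] for x in rows(0,.4,8)])
E
```

```text
t 9.1 pos [0.691  0.0785 0.12  ] r 0.0609 th 0.005 Ftan 0.26 Frad -0.98 Fz 5.6 yaw 155.2 op 0.0264 49.5
[[-0.13, -0.27, 0, 0], [-0.28, -0.53, 0, 0], [-0.44, -0.79, 0, 0], [-0.61, -1.03, 0, 0], [-0.79, -1.27, 0, 0], [-0.99, -1.5, 0, 0], [-1.19, -1.71, 0, 0], [-1.41, -1.92, 0, 0]]
```

Call:
servo_tool:
  moves:
    - [-0.13, -0.27, 0, 0]
    - [-0.28, -0.53, 0, 0]
    - [-0.44, -0.79, 0, 0]
    - [-0.61, -1.03, 0, 0]
    - [-0.79, -1.27, 0, 0]
    - [-0.99, -1.5, 0, 0]
    - [-1.19, -1.71, 0, 0]
    - [-1.41, -1.92, 0, 0]

```text
time: 9.77
ee_pos: [0.6773, 0.0594, 0.12]
tcp_rot: [179.9, 0.1, 155.2]
wrist_force: [4.2, 2.8, 5.6]
opening: 0.0256
grasp_force: 49.7
```

Run:
```python
from h import *
frc()
print([x+[0,0] for x in rows(.4,1.5,11)])
print([x+[0,0] for x in rows(1.5,2.7,12)])
```

```text
t 9.77 pos [0.6773 0.0594 0.12  ] r 0.0612 th 0.391 Ftan -4.95 Frad 0.78 Fz 5.6 yaw 155.2 op 0.0256 49.7
[[-0.46, -0.38, 0, 0], [-0.96, -0.71, 0, 0], [-1.49, -0.99, 0, 0], [-2.05, -1.22, 0, 0], [-2.62, -1.39, 0, 0], [-3.21, -1.5, 0, 0], [-3.81, -1.55, 0, 0], [-4.41, -1.55, 0, 0], [-5.01, -1.48, 0, 0], [-5.59, -1.35, 0, 0], [-6.16, -1.17, 0, 0]]
[[-0.55, 0.24, 0, 0], [-1.07, 0.54, 0, 0], [-1.56, 0.88, 0, 0], [-2.02, 1.27, 0, 0], [-2.43, 1.71, 0, 0], [-2.79, 2.18, 0, 0], [-3.11, 2.69, 0, 0], [-3.38, 3.23, 0, 0], [-3.59, 3.79, 0, 0], [-3.74, 4.37, 0, 0], [-3.83, 4.96, 0, 0], [-3.87, 5.56, 0, 0]]
```

Working: about 4 to 5 N of tangential resistance, with little radial force. Continuing.

Call:
servo_tool:
  moves:
    - [-0.46, -0.38, 0, 0]
    - [-0.96, -0.71, 0, 0]
    - [-1.49, -0.99, 0, 0]
    - [-2.05, -1.22, 0, 0]
    - [-2.62, -1.39, 0, 0]
    - [-3.21, -1.5, 0, 0]
    - [-3.81, -1.55, 0, 0]
    - [-4.41, -1.55, 0, 0]
    - [-5.01, -1.48, 0, 0]
    - [-5.59, -1.35, 0, 0]
    - [-6.16, -1.17, 0, 0]

```text
time: 10.68
ee_pos: [0.6155, 0.0469, 0.12]
tcp_rot: [180.0, 0.1, 155.2]
wrist_force: [5.1, 0.2, 5.9]
opening: 0.0257
grasp_force: 49.7
```

```bash
python3 -c "from h import *;frc()"
```

```text
t 10.68 pos [0.6155 0.0469 0.12  ] r 0.061 th 1.476 Ftan -4.79 Frad -1.88 Fz 5.9 yaw 155.2 op 0.0257 49.7
```

Call:
servo_tool:
  moves:
    - [-0.55, 0.24, 0, 0]
    - [-1.07, 0.54, 0, 0]
    - [-1.56, 0.88, 0, 0]
    - [-2.02, 1.27, 0, 0]
    - [-2.43, 1.71, 0, 0]
    - [-2.79, 2.18, 0, 0]
    - [-3.11, 2.69, 0, 0]
    - [-3.38, 3.23, 0, 0]
    - [-3.59, 3.79, 0, 0]
    - [-3.74, 4.37, 0, 0]
    - [-3.83, 4.96, 0, 0]
    - [-3.87, 5.56, 0, 0]

```text
time: 11.68
ee_pos: [0.5762, 0.1022, 0.1199]
tcp_rot: [-179.9, 0.1, 155.1]
wrist_force: [-0.1, -5.4, 6.9]
opening: 0.026
grasp_force: 49.9
```

Run:
```python
from h import *
frc()
print([x+[0,0] for x in rows(2.7,3.9,12)])
print([x+[0,0] for x in rows(3.9,5.1,12)])
```

```text
t 11.68 pos [0.5762 0.1022 0.1199] r 0.0596 th 2.671 Ftan -5.37 Frad 0.31 Fz 6.9 yaw 155.1 op 0.026 49.9
[[0.03, 0.6, 0, 0], [0.11, 1.19, 0, 0], [0.25, 1.78, 0, 0], [0.46, 2.34, 0, 0], [0.71, 2.88, 0, 0], [1.02, 3.4, 0, 0], [1.38, 3.88, 0, 0], [1.79, 4.32, 0, 0], [2.23, 4.72, 0, 0], [2.72, 5.07, 0, 0], [3.24, 5.37, 0, 0], [3.78, 5.62, 0, 0]]
[[0.57, 0.19, 0, 0], [1.15, 0.33, 0, 0], [1.75, 0.41, 0, 0], [2.35, 0.42, 0, 0], [2.94, 0.38, 0, 0], [3.54, 0.28, 0, 0], [4.11, 0.12, 0, 0], [4.67, -0.1, 0, 0], [5.21, -0.37, 0, 0], [5.71, -0.7, 0, 0], [6.18, -1.07, 0, 0], [6.61, -1.49, 0, 0]]
```

Call:
servo_tool:
  moves:
    - [0.03, 0.6, 0, 0]
    - [0.11, 1.19, 0, 0]
    - [0.25, 1.78, 0, 0]
    - [0.46, 2.34, 0, 0]
    - [0.71, 2.88, 0, 0]
    - [1.02, 3.4, 0, 0]
    - [1.38, 3.88, 0, 0]
    - [1.79, 4.32, 0, 0]
    - [2.23, 4.72, 0, 0]
    - [2.72, 5.07, 0, 0]
    - [3.24, 5.37, 0, 0]
    - [3.78, 5.62, 0, 0]

```text
time: 12.68
ee_pos: [0.6136, 0.1589, 0.1199]
tcp_rot: [-179.9, -0.0, 155.2]
wrist_force: [-4.4, -2.9, 9.4]
opening: 0.0257
grasp_force: 50.0
```

```bash
python3 -c "from h import *;frc()"
```

```text
t 12.68 pos [0.6136 0.1589 0.1199] r 0.0588 th 3.892 Ftan -5.2 Frad -0.97 Fz 9.4 yaw 155.2 op 0.0257 50.0
```

Call:
servo_tool:
  moves:
    - [0.57, 0.19, 0, 0]
    - [1.15, 0.33, 0, 0]
    - [1.75, 0.41, 0, 0]
    - [2.35, 0.42, 0, 0]
    - [2.94, 0.38, 0, 0]
    - [3.54, 0.28, 0, 0]
    - [4.11, 0.12, 0, 0]
    - [4.67, -0.1, 0, 0]
    - [5.21, -0.37, 0, 0]
    - [5.71, -0.7, 0, 0]
    - [6.18, -1.07, 0, 0]
    - [6.61, -1.49, 0, 0]

```text
time: 13.68
ee_pos: [0.6798, 0.1446, 0.1199]
tcp_rot: [180.0, -0.1, 155.2]
wrist_force: [-4.3, 2.1, 7.6]
opening: 0.0262
grasp_force: 50.0
```

Run:
```python
from h import *
frc()
for a in(5.1,5.5,5.9,6.3):
  print(a,[x+[0,0] for x in rows(a,a+.4,8)])
```

```text
t 13.68 pos [0.6798 0.1446 0.1199] r 0.0596 th 5.108 Ftan -4.47 Frad -1.8 Fz 7.6 yaw 155.2 op 0.0262 50.0
5.1 [[0.2, -0.22, 0, 0], [0.39, -0.46, 0, 0], [0.56, -0.7, 0, 0], [0.72, -0.95, 0, 0], [0.87, -1.21, 0, 0], [1.01, -1.48, 0, 0], [1.14, -1.75, 0, 0], [1.24, -2.03, 0, 0]]
5.5 [[0.1, -0.28, 0, 0], [0.18, -0.57, 0, 0], [0.24, -0.87, 0, 0], [0.3, -1.16, 0, 0], [0.33, -1.46, 0, 0], [0.36, -1.76, 0, 0], [0.36, -2.06, 0, 0], [0.35, -2.36, 0, 0]]
5.9 [[-0.02, -0.3, 0, 0], [-0.06, -0.6, 0, 0], [-0.11, -0.89, 0, 0], [-0.18, -1.18, 0, 0], [-0.26, -1.47, 0, 0], [-0.36, -1.76, 0, 0], [-0.47, -2.04, 0, 0], [-0.59, -2.31, 0, 0]]
6.3 [[-0.14, -0.27, 0, 0], [-0.29, -0.53, 0, 0], [-0.45, -0.78, 0, 0], [-0.63, -1.02, 0, 0], [-0.81, -1.26, 0, 0], [-1.01, -1.48, 0, 0], [-1.22, -1.69, 0, 0], [-1.44, -1.9, 0, 0]]
```

Call:
servo_tool:
  moves:
    - [0.2, -0.22, 0, 0]
    - [0.39, -0.46, 0, 0]
    - [0.56, -0.7, 0, 0]
    - [0.72, -0.95, 0, 0]
    - [0.87, -1.21, 0, 0]
    - [1.01, -1.48, 0, 0]
    - [1.14, -1.75, 0, 0]
    - [1.24, -2.03, 0, 0]

```text
time: 14.35
ee_pos: [0.6923, 0.1246, 0.12]
tcp_rot: [179.9, -0.0, 155.2]
wrist_force: [-1.0, 4.0, 7.4]
opening: 0.026
grasp_force: 49.9
```

```bash
python3 -c "from h import *;frc()"
```

```text
t 14.35 pos [0.6923 0.1246 0.12  ] r 0.06 th 5.506 Ftan -4.06 Frad 0.37 Fz 7.4 yaw 155.2 op 0.026 49.9
```

Call:
servo_tool:
  moves:
    - [0.1, -0.28, 0, 0]
    - [0.18, -0.57, 0, 0]
    - [0.24, -0.87, 0, 0]
    - [0.3, -1.16, 0, 0]
    - [0.33, -1.46, 0, 0]
    - [0.36, -1.76, 0, 0]
    - [0.36, -2.06, 0, 0]
    - [0.35, -2.36, 0, 0]

```text
time: 15.02
ee_pos: [0.6962, 0.1011, 0.12]
tcp_rot: [179.9, 0.0, 155.2]
wrist_force: [0.6, 3.6, 7.3]
opening: 0.0262
grasp_force: 49.8
```

```bash
python3 -c "from h import *;frc()"
```

```text
t 15.02 pos [0.6962 0.1011 0.12  ] r 0.0605 th 5.903 Ftan -3.62 Frad 0.38 Fz 7.3 yaw 155.2 op 0.0262 49.8
```

Call:
servo_tool:
  moves:
    - [-0.02, -0.3, 0, 0]
    - [-0.06, -0.6, 0, 0]
    - [-0.11, -0.89, 0, 0]
    - [-0.18, -1.18, 0, 0]
    - [-0.26, -1.47, 0, 0]
    - [-0.36, -1.76, 0, 0]
    - [-0.47, -2.04, 0, 0]
    - [-0.59, -2.31, 0, 0]

```text
time: 15.68
ee_pos: [0.6906, 0.0778, 0.12]
tcp_rot: [179.9, 0.1, 155.2]
wrist_force: [2.1, 4.0, 5.4]
opening: 0.0259
grasp_force: 49.8
```

```bash
python3 -c "from h import *;frc()"
```

```text
t 15.68 pos [0.6906 0.0778 0.12  ] r 0.0609 th 0.018 Ftan -4.52 Frad 0.11 Fz 5.4 yaw 155.2 op 0.0259 49.8
```

Call:
servo_tool:
  moves:
    - [-0.14, -0.27, 0, 0]
    - [-0.29, -0.53, 0, 0]
    - [-0.45, -0.78, 0, 0]
    - [-0.63, -1.02, 0, 0]
    - [-0.81, -1.26, 0, 0]
    - [-1.01, -1.48, 0, 0]
    - [-1.22, -1.69, 0, 0]
    - [-1.44, -1.9, 0, 0]

```text
time: 16.35
ee_pos: [0.6764, 0.0586, 0.12]
tcp_rot: [179.9, 0.1, 155.2]
wrist_force: [3.1, 2.4, 4.8]
opening: 0.0258
grasp_force: 49.7
```

Run:
```python
from h import *
frc()
for a,b in((6.7,7.1),(7.1,7.5),(7.5,7.8),(7.8,8.1),(8.1,8.4),(8.4,8.7),(8.7,9.),(9.,9.3),(9.3,9.6)):
  print(a,[x+[0,0] for x in rows(a,b,round((b-a)/.05))])
```

```text
t 16.35 pos [0.6764 0.0586 0.12  ] r 0.0612 th 0.411 Ftan -3.89 Frad 0.23 Fz 4.8 yaw 155.2 op 0.0258 49.7
6.7 [[-0.23, -0.19, 0, 0], [-0.47, -0.37, 0, 0], [-0.72, -0.54, 0, 0], [-0.97, -0.7, 0, 0], [-1.24, -0.84, 0, 0], [-1.51, -0.97, 0, 0], [-1.79, -1.08, 0, 0], [-2.07, -1.18, 0, 0]]
7.1 [[-0.29, -0.09, 0, 0], [-0.58, -0.16, 0, 0], [-0.87, -0.22, 0, 0], [-1.17, -0.26, 0, 0], [-1.47, -0.29, 0, 0], [-1.77, -0.3, 0, 0], [-2.07, -0.3, 0, 0], [-2.37, -0.29, 0, 0]]
7.5 [[-0.3, 0.03, 0, 0], [-0.59, 0.08, 0, 0], [-0.89, 0.14, 0, 0], [-1.18, 0.21, 0, 0], [-1.46, 0.3, 0, 0], [-1.75, 0.41, 0, 0]]
7.8 [[-0.28, 0.12, 0, 0], [-0.55, 0.25, 0, 0], [-0.81, 0.4, 0, 0], [-1.06, 0.55, 0, 0], [-1.31, 0.72, 0, 0], [-1.55, 0.91, 0, 0]]
8.1 [[-0.23, 0.19, 0, 0], [-0.45, 0.4, 0, 0], [-0.65, 0.62, 0, 0], [-0.85, 0.84, 0, 0], [-1.04, 1.08, 0, 0], [-1.21, 1.32, 0, 0]]
8.4 [[-0.16, 0.25, 0, 0], [-0.31, 0.51, 0, 0], [-0.44, 0.78, 0, 0], [-0.56, 1.06, 0, 0], [-0.67, 1.34, 0, 0], [-0.77, 1.62, 0, 0]]
8.7 [[-0.08, 0.29, 0, 0], [-0.14, 0.58, 0, 0], [-0.19, 0.88, 0, 0], [-0.23, 1.18, 0, 0], [-0.25, 1.48, 0, 0], [-0.25, 1.78, 0, 0]]
9.0 [[0.01, 0.3, 0, 0], [0.04, 0.6, 0, 0], [0.08, 0.9, 0, 0], [0.13, 1.19, 0, 0], [0.2, 1.48, 0, 0], [0.28, 1.77, 0, 0]]
9.3 [[0.1, 0.28, 0, 0], [0.21, 0.56, 0, 0], [0.34, 0.83, 0, 0], [0.48, 1.1, 0, 0], [0.63, 1.36, 0, 0], [0.79, 1.61, 0, 0]]
```

Call:
servo_tool:
  moves:
    - [-0.23, -0.19, 0, 0]
    - [-0.47, -0.37, 0, 0]
    - [-0.72, -0.54, 0, 0]
    - [-0.97, -0.7, 0, 0]
    - [-1.24, -0.84, 0, 0]
    - [-1.51, -0.97, 0, 0]
    - [-1.79, -1.08, 0, 0]
    - [-2.07, -1.18, 0, 0]

```text
time: 17.02
ee_pos: [0.6558, 0.0465, 0.12]
tcp_rot: [179.9, 0.1, 155.2]
wrist_force: [4.6, 0.8, 5.2]
opening: 0.0254
grasp_force: 49.7
```

```bash
python3 -c "from h import *;frc()"
```

```text
t 17.02 pos [0.6558 0.0465 0.12  ] r 0.0613 th 0.805 Ftan -4.59 Frad 0.7 Fz 5.2 yaw 155.2 op 0.0254 49.7
```

Call:
servo_tool:
  moves:
    - [-0.29, -0.09, 0, 0]
    - [-0.58, -0.16, 0, 0]
    - [-0.87, -0.22, 0, 0]
    - [-1.17, -0.26, 0, 0]
    - [-1.47, -0.29, 0, 0]
    - [-1.77, -0.3, 0, 0]
    - [-2.07, -0.3, 0, 0]
    - [-2.37, -0.29, 0, 0]

```text
time: 17.68
ee_pos: [0.6321, 0.0434, 0.12]
tcp_rot: [180.0, 0.1, 155.2]
wrist_force: [4.3, 0.1, 5.4]
opening: 0.026
grasp_force: 49.6
```

```bash
python3 -c "from h import *;frc()"
```

```text
t 17.68 pos [0.6321 0.0434 0.12  ] r 0.0611 th 1.198 Ftan -4.31 Frad -0.32 Fz 5.4 yaw 155.2 op 0.026 49.6
```

Call:
servo_tool:
  moves:
    - [-0.3, 0.03, 0, 0]
    - [-0.59, 0.08, 0, 0]
    - [-0.89, 0.14, 0, 0]
    - [-1.18, 0.21, 0, 0]
    - [-1.46, 0.3, 0, 0]
    - [-1.75, 0.41, 0, 0]

```text
time: 18.18
ee_pos: [0.6147, 0.0472, 0.12]
tcp_rot: [180.0, 0.2, 155.2]
wrist_force: [4.8, -0.9, 6.0]
opening: 0.0263
grasp_force: 49.6
```

```bash
python3 -c "from h import *;frc()"
```

```text
t 18.18 pos [0.6147 0.0472 0.12  ] r 0.0609 th 1.491 Ftan -4.8 Frad -0.82 Fz 6.0 yaw 155.2 op 0.0263 49.6
```

Call:
servo_tool:
  moves:
    - [-0.28, 0.12, 0, 0]
    - [-0.55, 0.25, 0, 0]
    - [-0.81, 0.4, 0, 0]
    - [-1.06, 0.55, 0, 0]
    - [-1.31, 0.72, 0, 0]
    - [-1.55, 0.91, 0, 0]

```text
time: 18.68
ee_pos: [0.5994, 0.0559, 0.12]
tcp_rot: [-180.0, 0.2, 155.1]
wrist_force: [5.7, -4.4, 3.6]
opening: 0.0259
grasp_force: 49.6
```

```bash
python3 -c "from h import *;frc()"
```

```text
t 18.68 pos [0.5994 0.0559 0.12  ] r 0.0606 th 1.781 Ftan -7.18 Frad 0.11 Fz 3.6 yaw 155.1 op 0.0259 49.6
```

Contact: resistance is up about 2.5 N. Continuing carefully.

Call:
servo_tool:
  moves:
    - [-0.23, 0.19, 0, 0]
    - [-0.45, 0.4, 0, 0]
    - [-0.65, 0.62, 0, 0]
    - [-0.85, 0.84, 0, 0]

```text
time: 19.02
ee_pos: [0.5909, 0.0639, 0.12]
tcp_rot: [-179.9, 0.2, 155.1]
wrist_force: [5.5, -7.6, 4.5]
opening: 0.026
grasp_force: 49.6
```

```bash
python3 -c "
from h import *
frc();print(rows(8.3,8.4,3),rows(8.3,8.5,5))"
```

```text
t 19.02 pos [0.5909 0.0639 0.12  ] r 0.0604 th 1.974 Ftan -9.32 Frad 0.99 Fz 4.5 yaw 155.1 op 0.026 49.6
[[-0.12, 0.16], [-0.24, 0.32], [-0.36, 0.48]] [[-0.15, 0.19], [-0.29, 0.38], [-0.42, 0.58], [-0.55, 0.79], [-0.67, 0.99]]
```

Call:
servo_tool:
  moves:
    - [-0.15, 0.19, 0, 0]
    - [-0.29, 0.38, 0, 0]
    - [-0.42, 0.58, 0, 0]

```text
time: 19.27
ee_pos: [0.5867, 0.0694, 0.12]
tcp_rot: [-179.9, 0.2, 155.1]
wrist_force: [4.9, -8.5, 4.6]
opening: 0.026
grasp_force: 49.7
```

```bash
python3 -c "from h import *;frc()"
```

```text
t 19.27 pos [0.5867 0.0694 0.12  ] r 0.0603 th 2.088 Ftan -9.73 Frad 0.92 Fz 4.6 yaw 155.1 op 0.026 49.7
```

Call:
servo_tool:
  moves:
    - [-0.1, 0.15, 0, 0]
    - [-0.2, 0.3, 0, 0]
    - [-0.29, 0.46, 0, 0]

```text
time: 19.52
ee_pos: [0.5839, 0.0739, 0.12]
tcp_rot: [-179.9, 0.2, 155.1]
wrist_force: [5.8, -9.7, 5.1]
opening: 0.0256
grasp_force: 49.7
```

```bash
python3 -c "from h import *;frc()"
```

```text
t 19.52 pos [0.5839 0.0739 0.12  ] r 0.0602 th 2.176 Ftan -11.34 Frad -0.11 Fz 5.1 yaw 155.1 op 0.0256 49.7
```

Call:
servo_tool:
  moves:
    - [0, 0, 0, 0]
    - [0, 0, 0, 0]

```text
time: 19.68
ee_pos: [0.5838, 0.0741, 0.12]
tcp_rot: [-179.9, 0.2, 155.1]
wrist_force: [5.3, -7.8, 5.4]
opening: 0.026
grasp_force: 49.7
```

```bash
python3 -c "from h import *;frc()"
```

```text
t 19.68 pos [0.5838 0.0741 0.12  ] r 0.0602 th 2.18 Ftan -9.35 Frad -0.65 Fz 5.4 yaw 155.1 op 0.026 49.7
```

The target is reached at about +6.3 N. At this load friction alone would let the crank spring back. I'll ease it back about 0.15 rad in hand to where friction holds it, then open.

Call:
servo_tool:
  moves:
    - [0.1, -0.16, 0, 0]
    - [0.2, -0.31, 0, 0]
    - [0.29, -0.46, 0, 0]
    - [0.36, -0.56, 0, 0]
    - [0.42, -0.66, 0, 0]
    - [0.48, -0.74, 0, 0]
    - [0.48, -0.74, 0, 0]

```text
time: 20.27
ee_pos: [0.5879, 0.0677, 0.12]
tcp_rot: [-180.0, 0.1, 155.2]
wrist_force: [1.0, -2.2, 6.7]
opening: 0.0259
grasp_force: 49.8
```

```bash
python3 -c "from h import *;frc()"
```

```text
t 20.27 pos [0.5879 0.0677 0.12  ] r 0.0604 th 2.053 Ftan -2.33 Frad 0.55 Fz 6.7 yaw 155.2 op 0.0259 49.8
```

Call:
servo_tool:
  moves:
    - [0, 0, 0, 0]
    - [0, 0, 0, 0]
    - [0, 0, 0, 0]
    - [0, 0, 0, 0]
    - [0, 0, 0, 0]
    - [0, 0, 0, 0]
    - [0, 0, 0, 0]
    - [0, 0, 2, 0]
    - [0, 0, 4.5, 0]
    - [0, 0, 7.5, 0]
    - [0, 0, 10.5, 0]
    - [0, 0, 12.5, 0]
    - [0, 0, 13, 0]
    - [0, 0, 13, 0]
  claw: 0

```text
time: 21.43
ee_pos: [0.5883, 0.0685, 0.2509]
tcp_rot: [179.9, 0.1, 155.2]
wrist_force: [0.8, -0.1, -0.4]
opening: 0.0852
grasp_force: 0.0
```

Run:
```python
from h import *
o=get_obs();print(o['time'],o['ee_pos'],o['wrist_force'],o['opening'])
a=camera('wrist')[:,:,::-1];b=camera('scene')[160:300,185:415,::-1]
cv2.imwrite('pics/w4.png',np.hstack([cv2.resize(a,(400,300)),cv2.resize(b,(400,243))[:243] if 0 else cv2.copyMakeBorder(cv2.resize(b,(400,243),interpolation=cv2.INTER_CUBIC),0,57,0,0,0)]))
from scipy.spatial.transform import Rotation as R
```

```text
21.4333 [0.58828957 0.06847712 0.25085832] [ 0.82610285 -0.07627235 -0.37003414] 0.08522765930222165
```

View pics/w4.png

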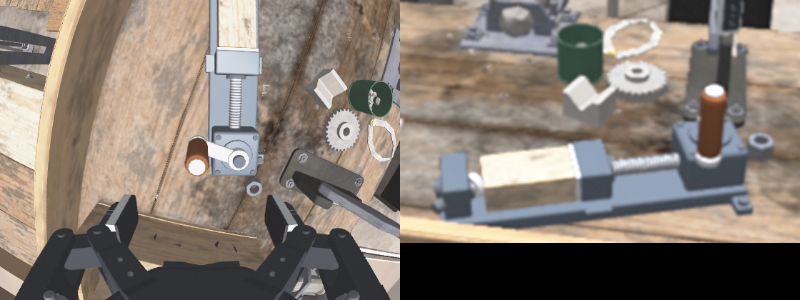

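The views show the block held flat between the jaw and the pad, the crank staying where I left it, and the other things in place. Handing in.

```bash
python3 -c "
from workcell import *
print(job_done())"
```

```text
the job is handed in; nothing more can be done
None
```

The block lies flat on the bed, clamped between jaw and pad: I wound the sleeve without letting go to about 6 N over free running, eased it back about 0.13 rad so friction would hold it, released it, and handed the job in at about 21 s.

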